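# Lock a tablet bottle in a bench clamp with a wedge

### The arm

A 7-joint arm with a two-finger parallel gripper is mounted at the origin on a cart in front of the work surface, level with it; the furniture and walls round the work are solid. World frame = base frame: x ahead of the robot, y to its left, z up, the work surface at z = 0. Lengths are in m, angles in rad, forces in N, time in s.
With the tool pointing down it reaches from about 0.4 to 0.85 m from the base axis. Payload 4.5 kg.
Tool frame: the origin (TCP) lies between the finger pads; the fingertips stand 11 mm ahead of it and the grasp point (between the pads) lies 8 mm behind it; z points along the fingers, y is the direction in which the jaws open and shut (so a half turn about z gives the same grasp; the last joint's range is limited). The gripper opens to 85 mm and grips with 20 to 120 N. Pads are 22 mm wide; open, the fingers measure 114 mm over their backs; the gripper's body (76 mm by 85 mm) begins 54 mm behind the grasp point. The pads swing forward as they close: fully open they stand 13 mm farther back than shut.
Start: joints at [-1.149, 0.689, -0.195, 1.565, 0.157, 0.902, -0.215], TCP at [0.236, 0.579, 0.242] pointing down, gripper open.
Joint ranges: [-3.01, 3.01], [-0.46, 2.08], [-1.47, 1.51], [0.13, 2.56], [-1, 4.14], [0.04, 2.09], [-2.66, 2.66]. Speed limits (rad/s): [2.57, 2.57, 3.14, 3.14, 3.14, 3.14, 3.14].

### API

Orientations are given as a unit quaternion [x, y, z, w].
In Python, from plant import bot, optics, workorder gives the robot as it stands.
- The arm moves only by the shell command python3 -m jog 'ROWS' [OPENING] [FORCE]. ROWS is JSON, a list of rows, each a list of 2 entries, a list of its own where there are three numbers: the shift along the tool's x, y, z in units of 400 mm (1.0 is 400 mm), then the turn, a rotation vector about the tool's x, y, z in units of 180 degrees (1.0 is 180 degrees). A call has 1 to 20 rows; each row is the pose to reach, as a shift and turn from the pose measured when the call began, along the tool's axes at that moment, turning the shorter way round; what a row does not reach only later rows make up. A row lasts 1/8 s, in which the tool goes at most 62.5 mm and 10.7 degrees, less where a joint would pass 70% of its speed; a pose out of reach is approached as far as the arm can. A call with a number of a shift or a turn outside -1 to 1 is refused whole. A call with a gripper value outside its range is refused whole. OPENING is the opening, from -1 (shut) to 1 (fully open), set as the call begins (- or left out, the last holds). The fingers move at their own pace and stop on an object; FORCE is the grip in N (left out, the last holds). Time passes only in rows, so rows that repeat a pose let the fingers close. It gives the time, the measured TCP pose, the force and the opening at its end, in the units of the state.
- bot.read_state(): the state, without advancing time (a new reading comes with each control period).
- optics.get_image(name): name is "scene" or "top" or "wrist"; returns a dict with "img" (400x640x3 uint8, blue, green, red), "depth" (400x640 float32, m along the optical axis (not along the pixel's ray), 0 where there is no reading), "intrinsics" (3x3 intrinsics, pixels), "dist_coeffs" ([k1, k2, p1, p2, k3] as OpenCV has them; the pictures are not rectified), "T" (4x4, takes a point from camera to world coordinates). Camera axes: x right, y up, looking along -z (the intrinsics and any distortion apply to the point x, -y, -z); pixel columns grow to the right and rows downward; lengths in m; the calibration is good to about 2 mm. A picture is of the moment at which its call begins.
- workorder.hand_in(): hands the job in, once; it reports no verdict.
The state is a dict: "clock": time; "qpos": joint angles; "dq": joint speeds; "tau": joint torques, N m; "position": TCP position; "eef_rot": TCP orientation; "contact_force": force on the tool from outside, world axes, zero at the start; "wrist_torque": the same for the moment, N m; "grip_width": finger opening in m.
Only numpy, scipy, OpenCV 4.12 (cv2) and the standard library are available. Lean on these libraries where they do the work, as an engineer would, in place of code of your own. Each camera call takes 0.05 s, during which the arm holds its last target.

### The job

The white tablet bottle stands loose in the wedge clamp on the worktop, to be held fast for work on its cap. Take the blue wedge from its rest, stand it thin end down in the clamp's slot with its sloping face against the yellow jaw, and let go of it while it is still loose; then, with the fingers shut, tap or press it down on its head in small steps until it locks and the bottle is held tight. A firm push of about 12 N is right: do not drive it on down or the bottle is crushed, and leave the jar, the vial and the cup around undisturbed.

Things in the scene. Friction and masses are not known exactly. Their poses are not given: they have to be found in the camera images.
- clamp: wedge clamp fixed to the worktop: aluminium base 164 x 84 x 10 mm. Origin: centre of its underside; z up. Along +x stand: grey back wall (16 mm thick, 70 wide, top at z 80 mm, upright face toward +x at x = -55 mm), wedge slot, yellow jaw, bottle, black sprung pad, grey end stop. The stop's setting along x is unknown within 4 mm, so the wedge's locking depth differs by 16 mm and must be felt
- slot (a point): centre of the slot's mouth, 77 mm above the worktop. Between back wall and jaw it is 11 mm wide there along the clamp's x, and 37 mm long along y (grey cheeks close its ends). Downward it narrows: the jaw's face slopes 1 in 4 like the wedge, the back wall's face is upright
- jaw: yellow plastic jaw, 34 mm wide, top 77 mm above the worktop; it slides along the clamp's +x, away from the back wall, as the wedge goes down (1 mm per 4 mm of wedge travel), with about 3 N of friction, and stays where it is left. Its origin is the clamp's origin at the start and moves along x with the jaw
- bottle: white tablet bottle, 48 mm across (cap 38), 88 mm high, upright on the clamp's base between jaw and pad with 1 to 5 mm of play, then the pad yields 1 mm per 8 N. Origin: centre of its underside. Tight when the jaw bears on it with 10 N or more, crushed above 30 N. Pushing the wedge down with 12 N makes about 13 to 18 N there; most remains after the push, as the wedge locks by friction
- wedge: blue plastic wedge, 106 mm high, 0.1 kg, thin end down. Origin: level with the tip, below the head's middle; z up, x toward its sloping side (in the slot, along the clamp's +x). Flat upright face at x = -11.5 mm. Tapered part 70 mm high, 32 wide (y), 5 mm thick at the tip, 22.5 at its top. Set loose in the slot, its tip stops about 52 mm above the worktop; at the lowest it could sink to 10 mm
- wedge_head (a point): centre of the wedge's head, a block 23 (x) by 40 (y) by 36 mm high with a flat top to tap on. It lies 88 mm above the tip and 18 mm below the top; in the rest, 103 mm above the worktop. Grip here across the 23 mm thickness (along the wedge's x)
- wedge_tip (a point): middle of the wedge's thin lower end (x = -9 mm in the wedge's frame, 2.5 mm from the flat face)
- rest: wedge rest fixed to the worktop: aluminium plate 80 x 80 x 8 mm with two grey uprights (34 mm along x, 8 mm thick, top at 85 mm) at y = +-21.5 mm; the wedge hangs between them by its head's shoulders, its x along the rest's x within 0.05 rad. Origin: centre of the plate's underside
- jar: loose amber jar with a white lid, 68 mm across, 92 mm high; origin under its centre; to be left alone
- vial: loose open amber vial with tablets, 35 mm across, 82 mm high; origin under its centre; to be left alone
- cup: loose small paper dose cup, 37 mm across, 28 mm high; origin under its centre; to be left alone
There are look-alikes about, which are no part of the job. Several things have the shape of the wedge; the one meant has the colours described above.

How it is judged:
By the outcome, as a careful person would: the job done as asked, in the order asked, and still so for the second after the job is handed in, with the robot touching nothing.
It also fails if it takes over 56 s, if anything falls off the work surface, if the arm or the gripper's body presses on something with over 40 N, if the wrist force passes 120 N, or if a joint passes its speed limit or range.

## Working session

There is one attempt and no reset: what is moved stays moved. The work goes in short steps, Python scripts to look and compute and a shell command to move; the robot and the scene stay as the last step left them, time stands still between calls to the robot, and variables do not carry over. Pictures are saved under pics/ and viewed, and the job is handed in when it is done.

```bash
ls; mkdir -p pics
cat > h.py <<'E'
import numpy as np, cv2, pickle
from plant import bot, optics, workorder
def grab(name,fn):
    d=optics.get_image(name); cv2.imwrite('pics/%s.png'%fn,d['img']); pickle.dump({k:d[k] for k in('img','depth','intrinsics','dist_coeffs','T')},open('pics/%s.pkl'%fn,'wb')); return d
def load(fn): return pickle.load(open('pics/%s.pkl'%fn,'rb'))
def ray(d,uv):
    uv=np.array(uv,float).reshape(-1,1,2)
    p=cv2.undistortPoints(uv,np.array(d['intrinsics']),np.array(d['dist_coeffs'])).reshape(-1,2)
    v=np.c_[p[:,0],-p[:,1],-np.ones(len(p))]
    T=np.array(d['T']); return T[:3,3],v@T[:3,:3].T   # v scaled to depth 1
def onplane(d,uv,z):
    o,v=ray(d,uv); return o+v*((z-o[2])/v[:,2])[:,None]
def cloud(d):
    h,w=d['depth'].shape; u,v=np.meshgrid(np.arange(w),np.arange(h))
    o,r=ray(d,np.stack([u,v],-1)); P=o+r*d['depth'].reshape(-1,1); return P.reshape(h,w,3)
E
python3 - <<'E'
from h import *
for n in('scene','top','wrist'):
    d=grab(n,n+'0'); print(n,np.round(d['T'],3).tolist(),np.round(d['intrinsics'],1).tolist(),d['dist_coeffs'])
s=bot.read_state(); print(s)
E
```

```text
pics
scene [[0.854, 0.316, -0.414, 0.092], [-0.521, 0.52, -0.677, -0.681], [0.001, 0.794, 0.608, 0.822], [0.0, 0.0, 0.0, 1.0]] [[434.8, 0.0, 322.6], [0.0, 434.8, 198.8], [0.0, 0.0, 1.0]] [0.02589202 0.         0.         0.         0.        ]
top [[0.029, 0.992, -0.124, 0.395], [-1.0, 0.029, -0.002, 0.135], [0.002, 0.124, 0.992, 1.593], [0.0, 0.0, 0.0, 1.0]] [[514.5, 0.0, 324.7], [0.0, 514.5, 201.0], [0.0, 0.0, 1.0]] [-0.1635772  0.         0.         0.         0.       ]
wrist [[0.379, -0.882, -0.28, 0.165], [0.926, 0.36, 0.117, 0.608], [-0.002, -0.303, 0.953, 0.373], [0.0, 0.0, 0.0, 1.0]] [[313.0, 0.0, 314.6], [0.0, 313.0, 195.7], [0.0, 0.0, 1.0]] [-0.05410358  0.          0.          0.          0.        ]
{'clock': 0.15, 'qpos': array([-1.14921548,  0.68983173, -0.194506  ,  1.56609871,  0.15727829,
        0.90248669, -0.21508947]), 'dq': array([ 0.00157294, -0.00138505, -0.00110263, -0.00121423,  0.0002037 ,
       -0.00247118,  0.00092116]), 'tau': array([-5.30124598e-04, -5.39932466e+01, -1.26839519e+00, -1.58718842e+01,
        9.23597807e-03,  6.43059786e-03,  3.02000694e-05]), 'position': array([0.23619158, 0.57813615, 0.2416442 ]), 'eef_rot': array([ 1.92655680e-01,  9.81266157e-01, -7.13623068e-04, -9.09405786e-05]), 'contact_force': array([ 0.31833763,  0.76838758, -0.43269479]), 'wrist_torque': array([ 0.04590593,  0.04688804, -0.0371035 ]), 'grip_width': 0.08531424828501455}
```

View pics/scene0.png

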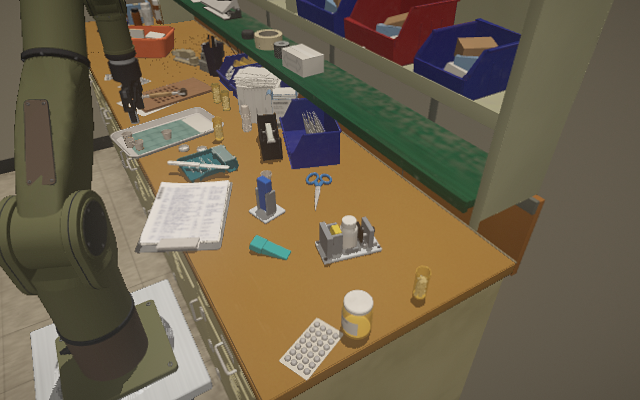

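View pics/top0.png

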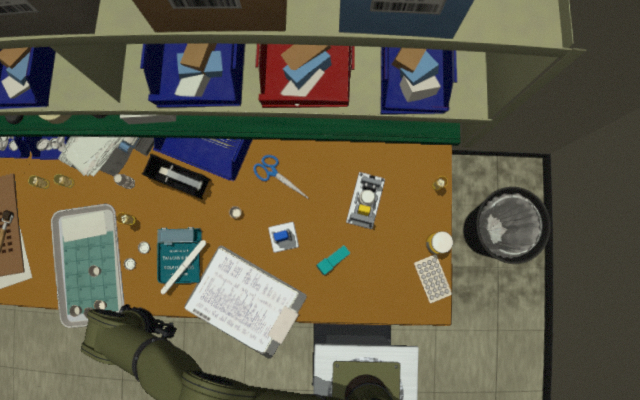

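View pics/wrist0.png

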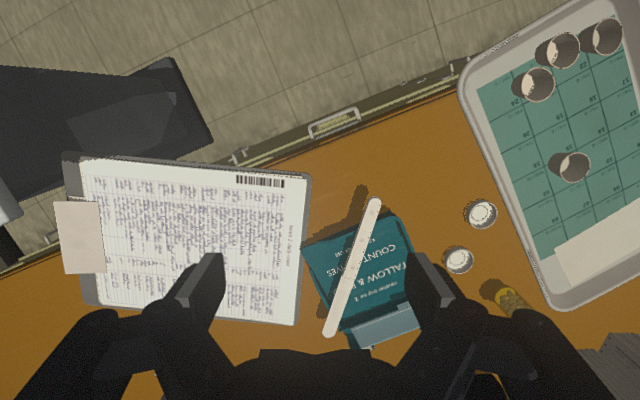

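The candidates are the blue block in the white rest (scene 265,185; top 281,236) and a teal wedge lying flat (scene 270,247; top 333,261). Blue and standing in the rest fits the description, so I'll confirm it in a crop.

Run:
```python
from h import *
s=load('scene0');t=load('top0')
a=cv2.resize(s['img'][160:280,230:400],None,fx=3.5,fy=3.5,interpolation=cv2.INTER_CUBIC)
b=cv2.resize(t['img'][160:280,255:395],None,fx=3.5,fy=3.5,interpolation=cv2.INTER_CUBIC)
b=cv2.resize(b,(int(a.shape[0]*140/120),a.shape[0]))
c=np.hstack([a[:, :],b]); c=cv2.resize(c,None,fx=.72,fy=.72);print(c.shape); cv2.imwrite('pics/crop1.png',c)
for d in(s,t):
    C=cloud(d); hsv=cv2.cvtColor(d['img'],cv2.COLOR_BGR2HSV)
    P=C.reshape(-1,3); H=hsv.reshape(-1,3)
    work=(P[:,0]>.35)&(P[:,0]<.85)&(P[:,1]>-.25)&(P[:,1]<.3)&(P[:,2]>.02)&(P[:,2]<.2)
    for nm,m in dict(blue=(H[:,0]>105)&(H[:,0]<130)&(H[:,1]>120),yellow=(H[:,0]>20)&(H[:,0]<33)&(H[:,1]>150)).items():
        m=m&work; q=P[m]; print(nm,m.sum(),np.round(np.percentile(q,[2,50,98],axis=0),3).tolist())
```

```text
(302, 781, 3)
blue 65 [[0.462, 0.247, 0.116], [0.473, 0.259, 0.121], [0.486, 0.28, 0.124]]
yellow 306 [[0.437, -0.243, 0.022], [0.462, -0.236, 0.067], [0.571, 0.036, 0.079]]
blue 116 [[0.464, 0.244, 0.038], [0.475, 0.261, 0.119], [0.489, 0.281, 0.127]]
yellow 185 [[0.442, -0.216, 0.028], [0.558, 0.007, 0.073], [0.66, 0.037, 0.083]]
```

View pics/crop1.png

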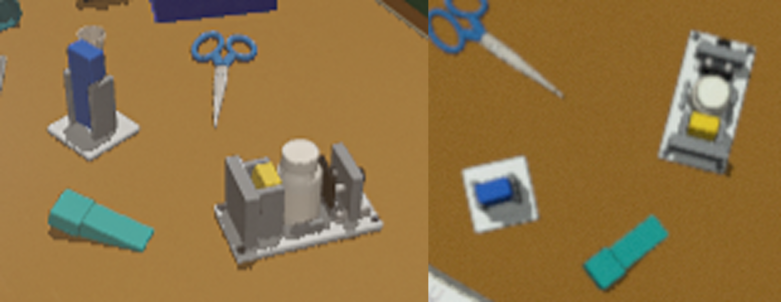

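The crop confirms it: the blue wedge hangs between two uprights on a white plate, the teal one is a look-alike, and the clamp with the yellow jaw and white bottle is at right. Next I'll measure poses and work out which way the slope faces.

Run:
```python
from h import *
s=load('scene0');t=load('top0')
# blue components
for n,d,(u0,u1,v0,v1) in(('s',s,(245,290,165,225)),('t',t,(262,302,220,255))):
    C=cloud(d); hsv=cv2.cvtColor(d['img'],cv2.COLOR_BGR2HSV)
    m=np.zeros(d['depth'].shape,bool); m[v0:v1,u0:u1]=1
    m&=(hsv[...,0]>105)&(hsv[...,0]<130)&(hsv[...,1]>110)
    vs,us=np.where(m); print(n,m.sum(),us.min(),us.max(),vs.min(),vs.max())
    for v in range(vs.min(),vs.max()+1,2):
        k=np.where(m[v])[0]
        if len(k): print(v,k.min(),k.max(),np.round(np.median(C[v,k],axis=0),3), np.round(C[v,k[0]],3),np.round(C[v,k[-1]],3))
d=t
def rect(mask,z,nm):
    cs,_=cv2.findContours(mask.astype(np.uint8),cv2.RETR_EXTERNAL,cv2.CHAIN_APPROX_NONE)
    c=max(cs,key=cv2.contourArea).reshape(-1,2)
    p=onplane(d,c,z)[:,:2]; r=cv2.minAreaRect((p*1000).astype(np.float32)); print(nm,np.round(r[0],1),np.round(r[1],1),round(r[2],1),np.round(cv2.boxPoints(r),0).tolist(), 'px',c.min(0),c.max(0))
hsv=cv2.cvtColor(t['img'],cv2.COLOR_BGR2HSV);C=cloud(t)
box=lambda x0,x1,y0,y1,z0,z1:(C[...,0]>x0)&(C[...,0]<x1)&(C[...,1]>y0)&(C[...,1]<y1)&(C[...,2]>z0)&(C[...,2]<z1)
rect(box(.4,.55,.2,.32,.105,.135),.121,'head')
white=(hsv[...,1]<60)
rect(white&box(.4,.55,.2,.32,-.01,.02),.008,'restplate')
rect((hsv[...,1]<60)&box(.45,.72,-.05,.1,-.01,.13),.01,'clampbase')
rect((hsv[...,0]>20)&(hsv[...,0]<33)&(hsv[...,1]>150)&box(.45,.7,-.05,.1,.06,.1),.077,'jaw')
rect(box(.45,.72,-.05,.1,.083,.11),.088,'bottle')
```

```text
s 86 257 270 176 209
176 262 263 [0.478 0.279 0.122] [0.478 0.28  0.122] [0.479 0.277 0.123]
178 258 266 [0.473 0.271 0.121] [0.465 0.28  0.119] [0.483 0.266 0.121]
180 258 270 [0.473 0.259 0.121] [0.461 0.272 0.119] [0.489 0.252 0.12 ]
182 261 270 [0.473 0.25  0.119] [0.465 0.262 0.116] [0.488 0.252 0.114]
184 258 270 [0.471 0.252 0.107] [0.46  0.273 0.104] [0.488 0.252 0.107]
186 270 270 [0.486 0.249 0.102] [0.486 0.249 0.102] [0.486 0.249 0.102]
188 259 259 [0.462 0.274 0.089] [0.462 0.274 0.089] [0.462 0.274 0.089]
190 266 270 [0.478 0.247 0.093] [0.472 0.246 0.096] [0.485 0.248 0.09 ]
192 266 266 [0.471 0.247 0.088] [0.471 0.247 0.088] [0.471 0.247 0.088]
198 264 264 [0.466 0.254 0.065] [0.466 0.254 0.065] [0.466 0.254 0.065]
t 119 274 288 231 241
231 282 286 [0.489 0.253 0.119] [0.489 0.259 0.119] [0.489 0.247 0.123]
233 274 287 [0.483 0.262 0.121] [0.482 0.281 0.121] [0.485 0.246 0.099]
235 274 287 [0.477 0.262 0.121] [0.477 0.281 0.118] [0.478 0.244 0.115]
237 274 287 [0.471 0.262 0.118] [0.47  0.28  0.127] [0.472 0.244 0.111]
239 275 286 [0.467 0.265 0.09 ] [0.465 0.278 0.124] [0.47  0.253 0.033]
241 278 279 [0.464 0.276 0.029] [0.463 0.277 0.034] [0.464 0.275 0.024]
head [478.4 263.9] [23.7 39.7] 15.8 [[462.0, 280.0], [472.0, 242.0], [495.0, 248.0], [484.0, 286.0]] px [273 230] [287 240]
restplate [478.5 264.1] [80.5 80.6] 15.0 [[429.0, 293.0], [450.0, 215.0], [528.0, 236.0], [507.0, 313.0]] px [269 222] [298 251]
clampbase [599.9  13. ] [ 84.3 163.9] 76.8 [[510.0, -9.0], [670.0, -47.0], [689.0, 35.0], [530.0, 73.0]] px [346 172] [384 228]
jaw [564.1  21.7] [32.2 23.4] 75.6 [[549.0, 9.0], [571.0, 3.0], [579.0, 34.0], [557.0, 40.0]] px [358 204] [369 213]
bottle [600.1  14.2] [38.9 35.6] 1.2 [[580.0, 32.0], [581.0, -4.0], [620.0, -3.0], [619.0, 32.0]] px [361 190] [373 203]
```

```bash
cat >> h.py <<'E'
from scipy.spatial.transform import Rotation as R
def down(yawy):  # tool z down, tool y at world yaw (deg)
    a=np.radians(yawy); y=np.array([np.cos(a),np.sin(a),0]); z=np.array([0,0,-1.]); return R.from_matrix(np.c_[np.cross(y,z),y,z])
def rel(p,rot=None):
    s=bot.read_state(); R0=R.from_quat(s['eef_rot']); d=R0.inv().apply(np.array(p)-s['position'])/.4
    w=(R0.inv()*rot).as_rotvec()/np.pi if rot is not None else np.zeros(3)
    print('t',round(s['clock'],2),'pos',np.round(s['position'],4),'F',np.round(s['contact_force'],1),'w',round(s['grip_width'],4),'REL',np.round(d,4).tolist(),np.round(w,4).tolist())
E
python3 -c "
from h import *
rel([.40,.29,.21],down(67.8))"
python3 -m jog '[[[-0.65,-0.51,0.08],[0,0,0]],[[-0.65,-0.51,0.08],[0,0,0]],[[-0.65,-0.51,0.08],[0,0,0]],[[-0.65,-0.51,0.08],[0,0,0]],[[-0.65,-0.51,0.08],[0,0,0]],[[-0.65,-0.51,0.08],[0,0,0]],[[-0.65,-0.51,0.08],[0,0,0]],[[-0.65,-0.51,0.08],[0,0,0]]]'
python3 -c "
from h import *
grab('wrist','w1')"
```

```text
t 0.15 pos [0.2362 0.5781 0.2416] F [ 0.3  0.8 -0.4] w 0.0853 REL [-0.6515, -0.5119, 0.0799] [-0.0005, 0.0, -0.0001]
clock: 1.15
position: [0.3991, 0.2927, 0.2101]
eef_rot: [0.192, 0.981, 0.0, -0.0]
contact_force: [-1.5, -0.1, 0.4]
grip_width: 0.086
```

View pics/w1.png

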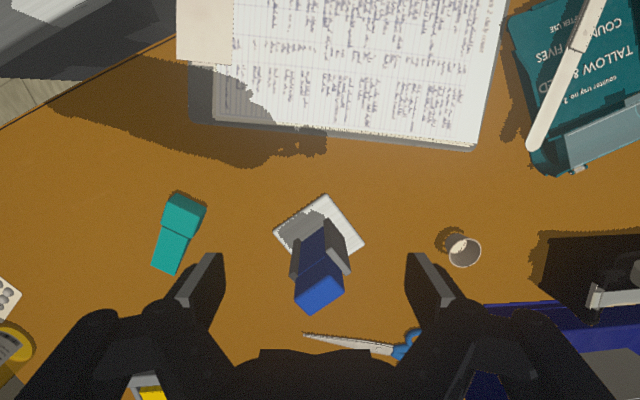

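The picture shows the wedge's head top at (320,295) and its near face running down to about (318,230) between the uprights. The cup is off at (462,250).

Run:
```python
from h import *
d=load('w1');C=cloud(d);hsv=cv2.cvtColor(d['img'],cv2.COLOR_BGR2HSV)
cv2.imwrite('pics/c2.png',cv2.resize(d['img'][185:320,265:375],None,fx=4,fy=4,interpolation=cv2.INTER_CUBIC))
m=(hsv[...,0]>105)&(hsv[...,0]<130)&(hsv[...,1]>100);m[:190]=0;m[320:]=0;m[:,:280]=0;m[:,360:]=0
a=np.radians(15.3);ex=np.array([np.cos(a),np.sin(a)]);ey=np.array([-ex[1],ex[0]]);c=np.array([.4784,.2640])
P=C[m];q=np.c_[(P[:,:2]-c)@ex,(P[:,:2]-c)@ey,P[:,2]]*1000
for z in range(5,130,8):
    k=(q[:,2]>=z)&(q[:,2]<z+8)
    if k.sum()>3: print(z,k.sum(),np.round(np.percentile(q[k],[5,50,95],axis=0),1).tolist())
k=q[:,2]>118
top=P[k];r=cv2.minAreaRect((top[:,:2]*1000).astype(np.float32));print(r,cv2.boxPoints(r).round(1).tolist())
```

```text
69 6 [[-14.3, -12.0, 71.8], [-13.7, -4.9, 74.1], [-13.3, 5.6, 75.7]]
77 25 [[-14.3, -7.2, 79.1], [-13.7, 3.9, 84.6], [-12.5, 17.0, 84.9]]
85 53 [[-14.4, -11.6, 85.2], [-13.6, 7.0, 86.0], [-0.2, 22.4, 92.5]]
93 30 [[-14.3, -0.8, 93.7], [-6.7, 22.3, 98.2], [3.4, 22.7, 100.6]]
101 42 [[-14.3, -4.7, 101.7], [-11.6, 21.7, 105.2], [3.1, 22.6, 108.7]]
109 56 [[-14.6, -12.7, 109.5], [-9.8, 22.0, 113.3], [3.7, 22.8, 116.2]]
117 1078 [[-13.2, -13.8, 118.8], [-4.4, 4.3, 120.9], [5.6, 21.1, 122.0]]
((414.31488037109375, 298.2725830078125), (39.20021057128906, 175.46031188964844), 61.95994186401367) [[327.70001220703125, 322.20001220703125], [482.5, 239.6999969482422], [501.0, 274.29998779296875], [346.1000061035156, 356.79998779296875]]
```

View pics/c2.png

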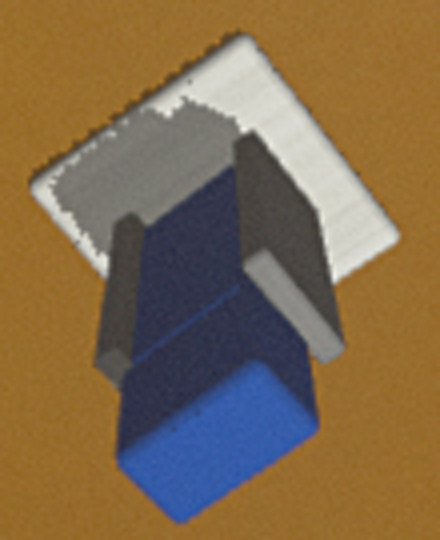

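Run:
```python
from h import *
d=load('w1');C=cloud(d)
a=np.radians(15.3);ex=np.array([np.cos(a),np.sin(a)]);ey=np.array([-ex[1],ex[0]]);c=np.array([.4784,.2640])
for cy,cx in [(430,185),(400,195),(370,195),(350,190),(320,185),(300,190),(280,190),(260,190),(240,195),(220,195),(200,205)]:
    v,u=185+cy/4,265+cx/4; P=C[int(v)-1:int(v)+2,int(u)-2:int(u)+3].reshape(-1,3)
    P=np.median(P,axis=0); print(cy,np.round([(P[:2]-c)@ex*1000,(P[:2]-c)@ey*1000,P[2]*1000],1),d['img'][int(v),int(u)])
# top face by colour
b=d['img'][...,0].astype(int);m=(b>110)&(b-d['img'][...,2]>60);m[:240]=0;m[325:]=0;m[:,:280]=0;m[:,360:]=0
cs,_=cv2.findContours(m.astype(np.uint8),cv2.RETR_EXTERNAL,cv2.CHAIN_APPROX_NONE);k=max(cs,key=cv2.contourArea).reshape(-1,2)
r=cv2.minAreaRect((onplane(d,k,.121)[:,:2]*1000).astype(np.float32));print(r)
```

```text
430 [-1.05e+01  1.00e-01  1.21e+02] [170  92  52]
400 [-13.3   4.9 119.1] [106  60  47]
370 [-14.1   5.2 108.2] [76 54 49]
350 [-14.2   4.2  98.9] [76 53 49]
320 [-13.6   2.5  84.8] [87 55 48]
300 [-14.1   3.9  77.3] [75 52 48]
280 [-14.    3.8  67.9] [75 53 50]
260 [-14.1   3.7  56.9] [69 50 49]
240 [-14.1   4.9  47.1] [76 52 49]
220 [-13.9   4.8  34.8] [78 54 52]
200 [-14.3   9.2  28.2] [72 54 47]
((473.994140625, 266.5314636230469), (21.310501098632812, 38.21559143066406), 17.200721740722656)
```

The near face is upright all the way down, so the flat face is toward the robot and the wedge's +x is toward world +x, at about 16° yaw. I'll go above it.

```bash
python3 -c "
from h import *
rel([.4765,.265,.18],down(16))"
```

```text
t 1.2 pos [0.3989 0.2929 0.2101] F [-0.5  0.8 -0. ] w 0.0855 REL [-0.2061, 0.0082, 0.0752] [-0.0001, -0.0002, 0.2886]
```

```bash
python3 -m jog '[[[-0.05,0,0],[0,0,0.06]],[[-0.1,0,0],[0,0,0.12]],[[-0.15,0.008,0.03],[0,0,0.18]],[[-0.206,0.008,0.06],[0,0,0.23]],[[-0.206,0.008,0.075],[0,0,0.2886]],[[-0.206,0.008,0.075],[0,0,0.2886]],[[-0.206,0.008,0.075],[0,0,0.2886]]]'
python3 -c "
from h import *
grab('wrist','w2')
rel([.4765,.265,.10],down(16))"
```

```text
clock: 2.08
position: [0.4758, 0.2664, 0.1803]
eef_rot: [0.6, 0.8, 0.0, -0.001]
contact_force: [-0.0, -0.4, -0.3]
grip_width: 0.0854
t 2.12 pos [0.476  0.2661 0.1804] F [0.2 0.4 0.4] w 0.0855 REL [-0.0032, 0.0006, 0.2011] [-0.0001, -0.0004, 0.0014]
```

View pics/w2.png

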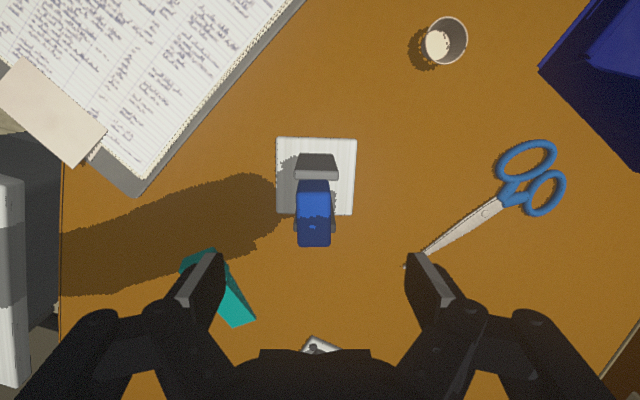

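Run:
```python
from h import *
d=load('w2')
b=d['img'][...,0].astype(int);m=(b>110)&(b-d['img'][...,2]>60);m[:150]=0;m[260:]=0;m[:,:280]=0;m[:,350:]=0
cs,_=cv2.findContours(m.astype(np.uint8),cv2.RETR_EXTERNAL,cv2.CHAIN_APPROX_NONE);k=max(cs,key=cv2.contourArea).reshape(-1,2)
print(k.min(0),k.max(0))
r=cv2.minAreaRect((onplane(d,k,.121)[:,:2]*1000).astype(np.float32));print(r)
C=cloud(d);P=C[m];P=P[P[:,2]>.115];print(P.min(0),P.max(0),np.median(P,0))
```

```text
[297 192] [330 218]
((472.456787109375, 276.4573669433594), (21.581344604492188, 17.81636619567871), 16.29578399658203)
[0.45446642 0.26048843 0.11771124] [0.48497075 0.34103758 0.31207386] [0.47235811 0.27667648 0.12085763]
```

```bash
python3 -m jog '[[[-0.003,0,0.1],[0,0,0]],[[-0.003,0,0.17],[0,0,0]],[[-0.003,0,0.2],[0,0,0]],[[-0.003,0,0.2],[0,0,0]]]'
python3 -m jog '[[[0,0,0],[0,0,0]],[[0,0,0],[0,0,0]],[[0,0,0],[0,0,0]],[[0,0,0],[0,0,0]],[[0,0,0],[0,0,0]],[[0,0,0],[0,0,0]]]' -1 50
python3 -c "
from h import *
rel([.4765,.265,.20],down(16))"
```

```text
clock: 2.62
position: [0.4761, 0.2651, 0.1003]
eef_rot: [0.6, 0.8, 0.0, -0.001]
contact_force: [-1.0, 0.2, 0.7]
grip_width: 0.0854
clock: 3.38
position: [0.4763, 0.2653, 0.1008]
eef_rot: [0.6, 0.8, 0.0, -0.001]
contact_force: [-1.0, -1.0, 5.2]
grip_width: 0.0223
t 3.38 pos [0.4763 0.2653 0.1008] F [-1.  -1.   5.2] w 0.0223 REL [-0.0006, 0.0002, -0.2479] [-0.0, -0.0005, 0.0017]
```

```bash
python3 -m jog '[[[0,0,-0.06],[0,0,0]],[[0,0,-0.16],[0,0,0]],[[0,0,-0.26],[0,0,0]],[[0,0,-0.26],[0,0,0]],[[0,0,-0.26],[0,0,0]]]'
python3 - <<'E'
from h import *
grab('wrist','w3');grab('scene','s3')
s=load('s3');print(bot.read_state()['position'],bot.read_state()['contact_force'],bot.read_state()['grip_width'])
a=cv2.resize(load('w3')['img'][100:300,200:430],None,fx=1.8,fy=1.8);b=cv2.resize(s['img'][130:280,220:400],None,fx=2.2,fy=2.4)
cv2.imwrite('pics/c3.png',np.hstack([a,b[:360]])) if a.shape[0]==b.shape[0] else print(a.shape,b.shape)
E
```

```text
clock: 4.0
position: [0.4757, 0.2648, 0.2042]
eef_rot: [0.6, 0.8, -0.0, -0.001]
contact_force: [-0.1, 0.3, -1.9]
grip_width: 0.0223
[0.47542246 0.26464353 0.20349808] [-0.36450033 -0.1405588  -1.47978194] 0.022266924852080986
```

View pics/c3.png

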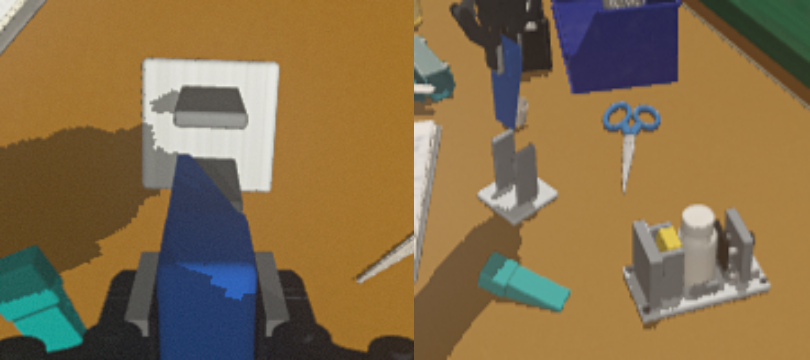

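The wedge is held upright with its slope on the world +x side. I'll move over the slot at this height, turning to the clamp's yaw (-13.2°).

```bash
python3 -c "
from h import *
rel([.558,.0228,.2035],down(-13.2))"
```

```text
t 4.1 pos [0.4754 0.2646 0.2035] F [-0.4 -0.1 -1.5] w 0.0223 REL [-0.6383, 0.0283, -0.0005] [-0.001, 0.0, 0.164]
```

```bash
python3 -m jog '[[[-0.08,0,-0.01],[0,0,0.03]],[[-0.2,0.01,-0.01],[0,0,0.07]],[[-0.33,0.02,-0.01],[0,0,0.11]],[[-0.46,0.028,-0.01],[0,0,0.164]],[[-0.56,0.028,-0.005],[0,0,0.164]],[[-0.62,0.028,0],[0,0,0.164]],[[-0.638,0.028,0],[0,0,0.164]],[[-0.638,0.028,0],[0,0,0.164]],[[-0.638,0.028,0],[0,0,0.164]]]'
python3 - <<'E'
from h import *
grab('wrist','w4')
rel([.558,.0228,.2035],down(-13.2))
E
```

```text
clock: 5.22
position: [0.5574, 0.0248, 0.203]
eef_rot: [0.783, 0.622, -0.001, -0.002]
contact_force: [-0.1, 0.1, -1.2]
grip_width: 0.022
t 5.28 pos [0.5575 0.0247 0.2031] F [-0.2  0.2 -0.9] w 0.0222 REL [-0.0042, 0.0023, -0.0009] [-0.0012, 0.0, 0.0007]
```

View pics/w4.png

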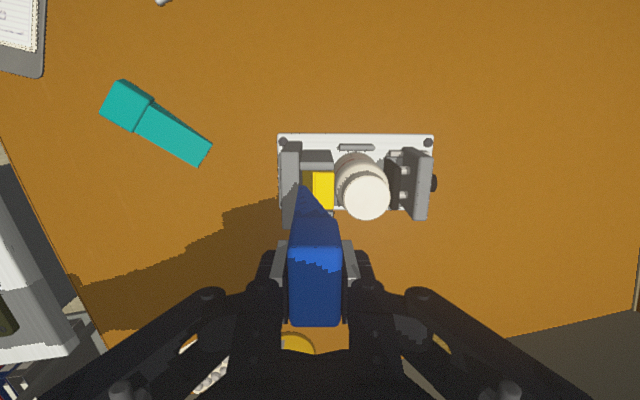

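Run:
```python
from h import *
d=load('w4')
c=cv2.resize(d['img'][120:270,265:445],None,fx=4.2,fy=3.9*1.0,interpolation=cv2.INTER_CUBIC)
c=cv2.resize(d['img'][125:265,265:445],None,fx=4.2,fy=4.2,interpolation=cv2.INTER_CUBIC)
cv2.imwrite('pics/c4.png',c);print(c.shape)
```

```text
(588, 756, 3)
```

View pics/c4.png

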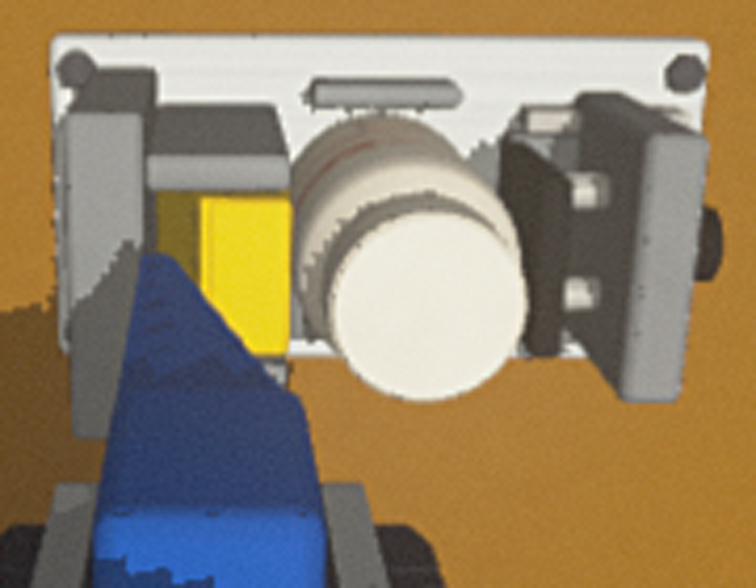

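Run:
```python
from h import *
d=load('w4')
px=lambda c:(np.array(c,float)+.5)/4.2-.5+np.array([265,125])
pts={'wallFR':((143,113),.080),'wallFL':((68,113),.080),'wallNL':((75,435),.080),'baseL':((52,37),.010),'baseR':((710,40),.010),
'jawFL':((203,197),.077),'jawFR':((290,197),.077),'jawNR':((290,355),.077),'stopFR':((705,138),.080),'tipL':((143,255),.117),'tipR':((172,255),.117),'headtopL':((97,512),.223),'headtopR':((325,512),.223)}
W={k:onplane(d,px(c),z)[0] for k,(c,z) in pts.items()}
v=W['baseR']-W['baseL'];yaw=np.arctan2(v[1],v[0]);print('yaw',np.degrees(yaw),np.linalg.norm(v))
v=W['wallFL']-W['wallNL'];print('yaw2',np.degrees(np.arctan2(v[1],v[0]))-90,np.linalg.norm(v))
ex=np.array([np.cos(yaw),np.sin(yaw)]);ey=np.array([-ex[1],ex[0]])
mid=(W['baseR']+W['baseL'])[:2]/2; o=mid-ey*.042; print('origin from base',o)
p=bot.read_state()['position'];print('tcp',((p[:2]-o)@ex*1e3).round(1),((p[:2]-o)@ey*1e3).round(1))
for k in W: q=W[k][:2]-o; print(k,np.round(q@ex*1e3,1),np.round(q@ey*1e3,1))
C=cloud(d)
for nm in('wallFL','jawFR'):
    u=px(pts[nm][0]).astype(int);print(nm,C[u[1]+2:u[1]+7,u[0]-1:u[0]+3,2].round(4).mean())
u=px((157,275)).astype(int);Q=C[u[1],u[0]];print('tip pt',Q)
```

```text
yaw -13.165688604539625 0.1616199354234172
yaw2 -13.720185400562997 0.06814749288592514
origin from base [0.59784833 0.01491626]
tcp -41.5 0.3
wallFR -54.9 35.2
wallFL -69.6 35.2
wallNL -70.2 -33.0
baseL -80.8 42.0
baseR 80.8 42.0
jawFL -43.3 17.7
jawFR -25.8 17.7
jawNR -25.1 -16.0
stopFR 55.7 30.7
tipL -53.3 16.9
tipR -48.3 16.9
headtopL -52.0 21.7
headtopR -30.5 21.7
wallFL 0.062259999999999996
jawFR 0.07054
tip pt [0.55276771 0.04306644 0.12967049]
```

Measured in the same image, the wedge tip is at clamp x -53.3…-48.3 mm. The wall face is at -55 and the jaw edge at about -43.5, and y agrees to within 1 mm. I'll lower it in stages and watch the force.

```bash
python3 -m jog '[[[0,-0.001,0.05],[0,0,0]],[[0,-0.001,0.1],[0,0,0]],[[0,-0.001,0.115],[0,0,0]],[[0,-0.001,0.115],[0,0,0]]]'
python3 -m jog '[[[0,-0.001,0.012],[0,0,0]],[[0,-0.001,0.02],[0,0,0]],[[0,-0.001,0.02],[0,0,0]]]'
python3 - <<'E'
from h import *
d=grab('wrist','w5');rel([.558,.0228,.2035],down(-13.2))
cv2.imwrite('pics/c5.png',cv2.resize(d['img'][125:265,265:445],None,fx=4.2,fy=4.2,interpolation=cv2.INTER_CUBIC))
E
```

```text
clock: 5.78
position: [0.5567, 0.0254, 0.1571]
eef_rot: [0.783, 0.622, -0.001, -0.002]
contact_force: [-0.1, -0.6, -1.6]
grip_width: 0.0225
clock: 6.15
position: [0.5562, 0.0255, 0.1491]
eef_rot: [0.783, 0.622, -0.001, -0.002]
contact_force: [0.0, 0.3, -1.3]
grip_width: 0.0224
t 6.2 pos [0.5563 0.0254 0.1492] F [ 0.  -0.4 -0.6] w 0.0221 REL [-0.0055, 0.0051, -0.1359] [-0.0014, 0.0, 0.001]
```

View pics/c5.png

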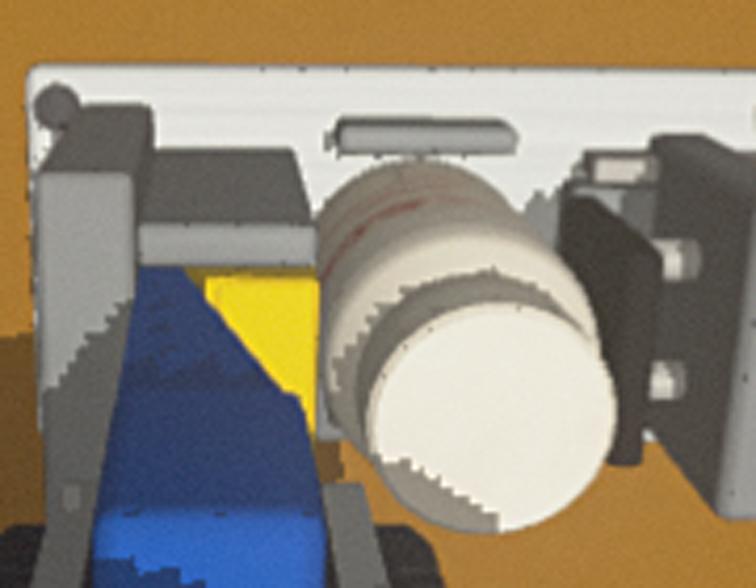

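The tip is inside the slot with its flat face by the wall and no contact force. A little lower, then release.

```bash
python3 -m jog '[[[0,0,0.008],[0,0,0]],[[0,0,0.015],[0,0,0]],[[0,0,0.015],[0,0,0]]]'
```

```text
clock: 6.58
position: [0.5561, 0.0255, 0.1429]
eef_rot: [0.783, 0.622, -0.002, -0.002]
contact_force: [-0.4, -0.2, -0.7]
grip_width: 0.0226
```

```bash
python3 -m jog '[[[0,0,0.007],[0,0,0]],[[0,0,0.007],[0,0,0]]]'
python3 -m jog '[[[0,0,0],[0,0,0]],[[0,0,0],[0,0,0]],[[0,0,0],[0,0,0]],[[0,0,0],[0,0,0]],[[0,0,0],[0,0,0]]]' 0.3
python3 - <<'E'
from h import *
d=grab('wrist','w6');rel([.558,.0228,.2035],down(-13.2))
cv2.imwrite('pics/c6.png',cv2.resize(d['img'][125:305,235:445],None,fx=3.3,fy=3.3,interpolation=cv2.INTER_CUBIC))
E
```

```text
clock: 6.82
position: [0.5561, 0.0254, 0.1399]
eef_rot: [0.783, 0.622, -0.002, -0.002]
contact_force: [0.7, 1.6, 0.1]
grip_width: 0.0223
clock: 7.45
position: [0.5561, 0.0254, 0.1399]
eef_rot: [0.783, 0.622, -0.002, -0.002]
contact_force: [-0.2, 0.4, 0.7]
grip_width: 0.0554
t 7.5 pos [0.5561 0.0254 0.1399] F [-0.2  0.  -0. ] w 0.0555 REL [-0.0053, 0.0053, -0.1589] [-0.0016, 0.0001, 0.001]
```

View pics/c6.png

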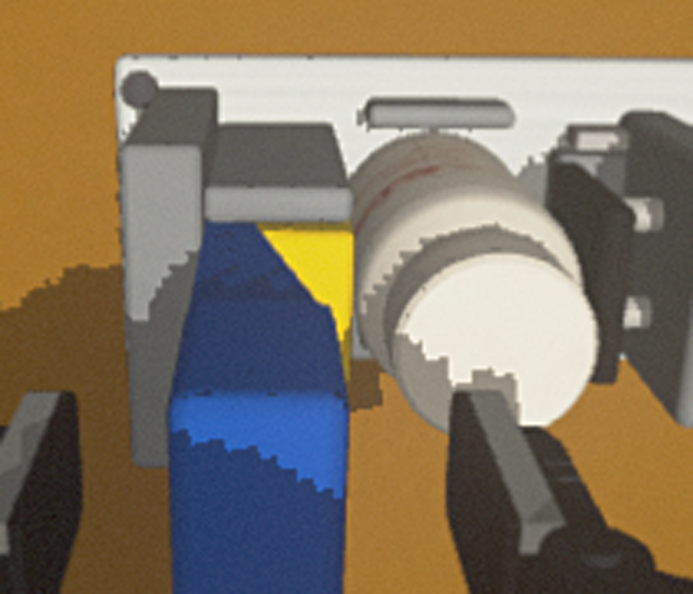

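Released: the wedge stands by itself in the slot, sloping face against the yellow jaw, with both fingers clear. Rise, then shut the fingers.

```bash
python3 -m jog '[[[0,0,-0.06],[0,0,0]],[[0,0,-0.13],[0,0,0]],[[0,0,-0.15],[0,0,0]]]'
python3 -m jog '[[[0,0,0],[0,0,0]],[[0,0,0],[0,0,0]],[[0,0,0],[0,0,0]],[[0,0,0],[0,0,0]],[[0,0,0],[0,0,0]],[[0,0,0],[0,0,0]]]' -1 50
python3 - <<'E'
from h import *
d=grab('wrist','w7');grab('scene','s7');rel([.558,.0228,.1715],down(-13.2))
C=cloud(d);m=(d['img'][...,0].astype(int)-d['img'][...,2]>35);m[:150]=0;m[:,:250]=0;m[:,400:]=0
P=C[m];P=P[P[:,2]<.19]
k=(P[:,2]>.145);print(k.sum(),np.median(P[k],0),np.percentile(P[k],[3,97],axis=0))
E
```

```text
clock: 7.88
position: [0.5573, 0.0253, 0.2013]
eef_rot: [0.783, 0.622, -0.0, -0.001]
contact_force: [-0.1, 0.4, -0.3]
grip_width: 0.0551
clock: 8.62
position: [0.5573, 0.0253, 0.2013]
eef_rot: [0.783, 0.622, -0.0, -0.001]
contact_force: [-0.4, 0.4, 0.2]
grip_width: 0.0004
t 8.72 pos [0.5574 0.0253 0.2013] F [ 0.1  0.5 -0.4] w -0.0001 REL [-0.0059, 0.0031, 0.0746] [-0.0006, -0.0002, 0.001]
1785 [0.55741987 0.03426229 0.15744972] [[0.54491302 0.01877744 0.14871828]
 [0.56863368 0.04695293 0.15866413]]
```

View pics/w7.png

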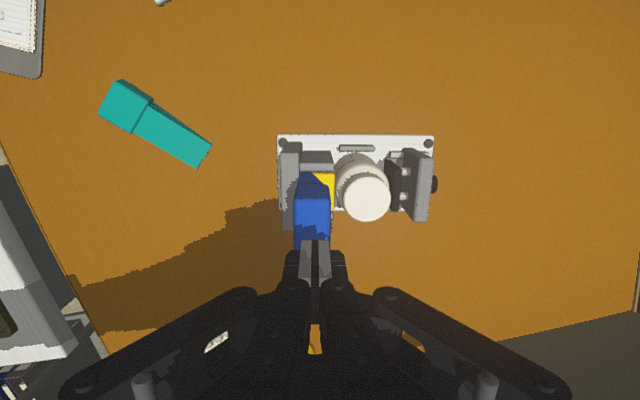

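```bash
python3 -m jog '[[[0,-0.004,0.04],[0,0,0]],[[0,-0.004,0.07],[0,0,0]],[[0,-0.004,0.07],[0,0,0]]]'
python3 -m jog '[[[0,0,0.005],[0,0,0]],[[0,0,0.01],[0,0,0]],[[0,0,0.01],[0,0,0]]]'
```

```text
clock: 9.1
position: [0.5551, 0.0257, 0.1724]
eef_rot: [0.783, 0.622, -0.001, -0.002]
contact_force: [0.2, -0.3, 0.3]
grip_width: -0.0001
clock: 9.48
position: [0.5552, 0.0257, 0.1686]
eef_rot: [0.783, 0.622, -0.001, -0.001]
contact_force: [0.3, -0.5, -0.4]
grip_width: -0.0001
```

```bash
python3 -m jog '[[[0,0,0.005],[0,0,0]],[[0,0,0.005],[0,0,0]]]'
```

```text
clock: 9.72
position: [0.5553, 0.0258, 0.1667]
eef_rot: [0.783, 0.622, -0.001, -0.001]
contact_force: [0.2, -0.6, 1.1]
grip_width: -0.0002
```

```bash
python3 -m jog '[[[0,0,0.005],[0,0,0]],[[0,0,0.005],[0,0,0]]]'; python3 -m jog '[[[0,0,0.005],[0,0,0]],[[0,0,0.005],[0,0,0]]]'
```

```text
clock: 9.98
position: [0.5553, 0.0258, 0.1646]
eef_rot: [0.783, 0.622, -0.001, -0.001]
contact_force: [0.9, 0.2, 2.2]
grip_width: 0.0003
clock: 10.22
position: [0.5553, 0.0258, 0.1625]
eef_rot: [0.783, 0.622, -0.001, -0.001]
contact_force: [1.0, -0.3, 1.1]
grip_width: -0.0
```

```bash
for i in 1; do python3 -m jog '[[[0,0,0.005],[0,0,0]],[[0,0,0.005],[0,0,0]]]'; python3 -m jog '[[[0,0,0.005],[0,0,0]],[[0,0,0.005],[0,0,0]]]'; done; python3 -c "
from h import *
d=grab('wrist','w8');rel([0,0,0])
cv2.imwrite('pics/c8.png',cv2.resize(d['img'][125:285,265:445],None,fx=3.3,fy=3.3))"
```

```text
clock: 10.48
position: [0.5553, 0.0258, 0.1602]
eef_rot: [0.783, 0.622, -0.001, -0.001]
contact_force: [-0.3, -0.7, 0.5]
grip_width: -0.0001
clock: 10.72
position: [0.5553, 0.0258, 0.158]
eef_rot: [0.783, 0.622, -0.001, -0.001]
contact_force: [0.8, -0.2, 0.4]
grip_width: -0.0002
t 10.78 pos [0.5553 0.0258 0.158 ] F [ 0.9 -0.2  1.4] w 0.0002 REL [-0.3757, -1.3365, 0.4] [0.0, 0.0, 0.0]
```

View pics/c8.png

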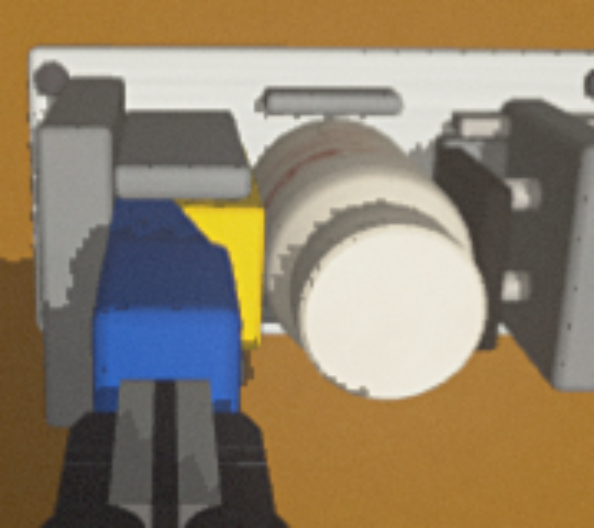

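The fingers are on the middle of the head. The yellow jaw has slid out past the cheek, and force is only 1–2 N. Continue in small steps.

```bash
python3 -m jog '[[[0,0,0.005],[0,0,0]],[[0,0,0.005],[0,0,0]]]'|sed -n 1,4p; python3 -m jog '[[[0,0,0.005],[0,0,0]],[[0,0,0.005],[0,0,0]]]'|sed -n 1,4p
```

```text
clock: 11.02
position: [0.5553, 0.0258, 0.1558]
eef_rot: [0.783, 0.622, -0.001, -0.001]
contact_force: [-0.1, -0.2, 1.1]
clock: 11.28
position: [0.5552, 0.0258, 0.1536]
eef_rot: [0.783, 0.622, -0.001, -0.002]
contact_force: [-0.1, 0.5, 0.1]
```

```bash
python3 -m jog '[[[0,0,0.005],[0,0,0]],[[0,0,0.005],[0,0,0]]]'|sed -n 1,4p; python3 -m jog '[[[0,0,0.005],[0,0,0]],[[0,0,0.005],[0,0,0]]]'|sed -n 1,4p
```

```text
clock: 11.52
position: [0.5553, 0.0258, 0.1517]
eef_rot: [0.783, 0.622, -0.001, -0.001]
contact_force: [-1.3, 0.2, 3.7]
clock: 11.78
position: [0.5553, 0.0259, 0.1501]
eef_rot: [0.783, 0.622, -0.001, -0.001]
contact_force: [-1.0, 0.4, 6.8]
```

The bottle is now being taken up (6.8 N). Smaller steps from here.

```bash
python3 -m jog '[[[0,0,0.004],[0,0,0]],[[0,0,0.004],[0,0,0]]]'|sed -n 1,4p; python3 -c "
from h import *
import numpy as np
rel([0,0,0])"
```

```text
clock: 12.02
position: [0.5554, 0.0259, 0.1492]
eef_rot: [0.783, 0.622, -0.001, -0.001]
contact_force: [-1.9, 0.1, 10.3]
t 12.03 pos [0.5554 0.0259 0.1492] F [-1.9  0.1 10.3] w 0.0003 REL [-0.3764, -1.3369, 0.3769] [0.0, 0.0, 0.0]
```

```bash
python3 -m jog '[[[0,0,0.003],[0,0,0]],[[0,0,0.003],[0,0,0]]]'|sed -n 1,4p
```

```text
clock: 12.28
position: [0.5554, 0.026, 0.149]
eef_rot: [0.783, 0.622, -0.0, -0.001]
contact_force: [-1.8, 1.3, 12.1]
```

```bash
python3 -m jog '[[[0,0,0.003],[0,0,0]],[[0,0,0.003],[0,0,0]],[[0,0,0.003],[0,0,0]],[[0,0,0.003],[0,0,0]]]'|sed -n 1,4p;python3 - <<'E'
from h import *
d=grab('wrist','w9');rel([0,0,0]);t=grab('top','t9')
cv2.imwrite('pics/c9.png',cv2.resize(d['img'][125:285,265:445],None,fx=3.3,fy=3.3))
E
```

```text
clock: 12.78
position: [0.5554, 0.026, 0.1489]
eef_rot: [0.783, 0.622, -0.0, -0.001]
contact_force: [-3.5, -0.5, 12.5]
t 12.82 pos [0.5554 0.026  0.1489] F [-2.3  0.3 13.2] w 0.0001 REL [-0.3771, -1.3371, 0.3747] [0.0, 0.0, 0.0]
```

View pics/c9.png

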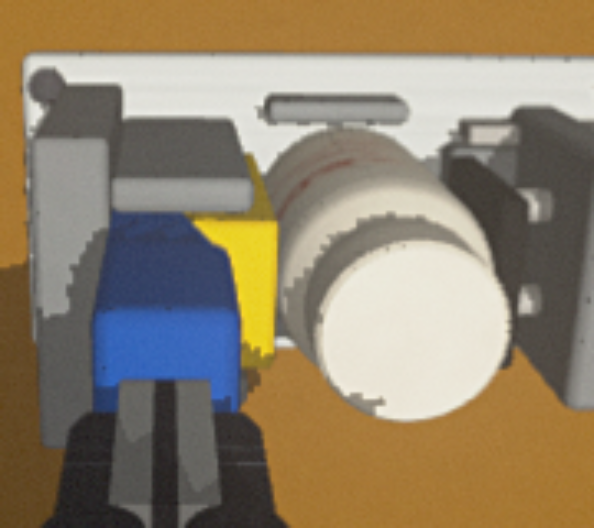

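It holds at about 12.5–13 N without sinking further, and the bottle sits between jaw and pad. Lift off and inspect.

```bash
python3 -m jog '[[[0,0,-0.02],[0,0,0]],[[0,0,-0.08],[0,0,0]],[[0,0,-0.15],[0,0,0]],[[0,0,-0.15],[0,0,0]],[[0,0,-0.15],[0,0,0]]]'
python3 - <<'E'
from h import *
d=grab('wrist','w10');s=grab('scene','s10')
for n in('w9','w10','w7'):
    d=load(n);C=cloud(d);m=(d['img'][...,0].astype(int)-d['img'][...,2]>60);m[:170]=0;m[:,:270]=0;m[:,350:]=0
    P=C[m];P=P[(P[:,2]<.165)&(P[:,2]>.13)];print(n,len(P),np.percentile(P[:,2],[50,75,90]).round(4))
    y=cv2.inRange(cv2.cvtColor(d['img'],cv2.COLOR_BGR2HSV),(20,150,100),(33,255,255))>0;P=C[y];P=P[(abs(P[:,2]-.074)<.008)&(abs(P[:,0]-.565)<.05)]
    a=np.radians(-13.2);print(' jaw x',np.percentile((P[:,:2]-[.5978,.0149])@[np.cos(a),np.sin(a)],[90,98]).round(4))
    h=(C[...,2]>.083)&(C[...,2]<.092)&(C[...,0]>.57)&(C[...,0]<.64)&(abs(C[...,1]-.01)<.04);print(' cap',np.median(C[h],0).round(4))
d=load('w10')
a=cv2.resize(d['img'][125:285,265:445],None,fx=2.25,fy=2.25);b=cv2.resize(s['img'][190:270,300:390],(405,360),interpolation=cv2.INTER_CUBIC)
cv2.imwrite('pics/c10.png',np.hstack([a,b])[:,:800])
E
```

```text
clock: 13.5
position: [0.5549, 0.0259, 0.2083]
eef_rot: [0.783, 0.622, -0.001, -0.002]
contact_force: [-0.1, 1.1, 0.9]
grip_width: 0.0001
w9 1071 [0.1376 0.1381 0.1385]
 jaw x [-0.0215 -0.0206]
 cap [0.596  0.0315 0.0879]
w10 1452 [0.1378 0.1382 0.1386]
 jaw x [-0.0214 -0.0205]
 cap [0.5969 0.0317 0.0875]
w7 1442 [0.1576 0.158  0.1584]
 jaw x [-0.026  -0.0253]
 cap [0.5932 0.033  0.0878]
```

View pics/c10.png

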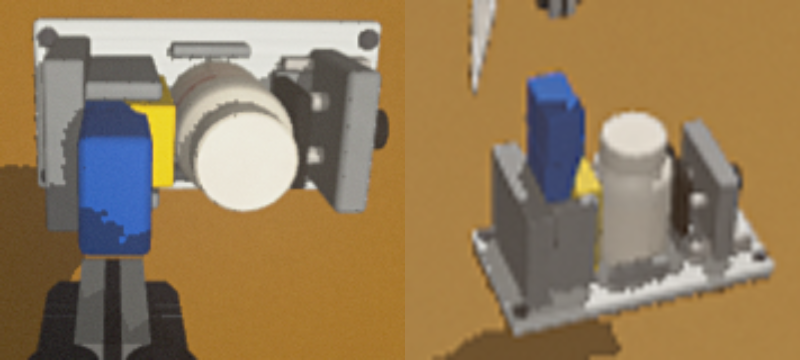

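View pics/s10.png

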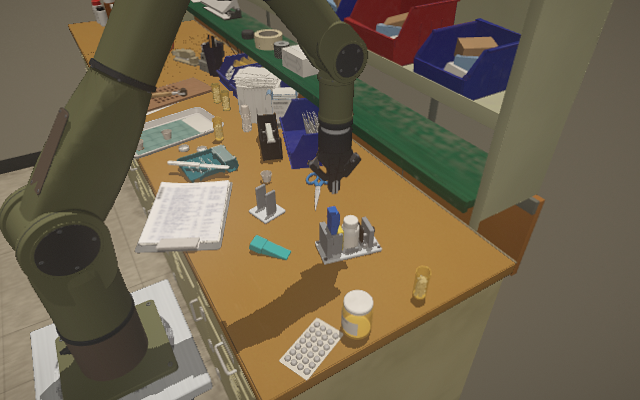

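The wedge stayed down (head top 0.138, jaw moved 4.6 mm). As a check on the lock, I'll press once more to about 12 N and see whether it sinks.

```bash
python3 -m jog '[[[0,0,0.07],[0,0,0]],[[0,0,0.12],[0,0,0]],[[0,0,0.14],[0,0,0]],[[0,0,0.14],[0,0,0]],[[0,0,0.14],[0,0,0]]]'|sed -n 1,4p
python3 -m jog '[[[0,0,0.006],[0,0,0]],[[0,0,0.006],[0,0,0]],[[0,0,0.006],[0,0,0]]]'|sed -n 1,4p
```

```text
clock: 14.22
position: [0.5549, 0.026, 0.1524]
eef_rot: [0.783, 0.622, -0.001, -0.002]
contact_force: [0.6, -0.9, 0.1]
clock: 14.6
position: [0.5551, 0.026, 0.1502]
eef_rot: [0.783, 0.622, -0.0, -0.002]
contact_force: [0.5, -0.2, -0.7]
```

```bash
python3 -m jog '[[[0,0,0.004],[0,0,0]],[[0,0,0.004],[0,0,0]]]'|sed -n 1,4p
```

```text
clock: 14.85
position: [0.5552, 0.026, 0.149]
eef_rot: [0.783, 0.622, -0.0, -0.001]
contact_force: [-1.0, -1.0, 4.5]
```

```bash
python3 -m jog '[[[0,0,0.004],[0,0,0]],[[0,0,0.004],[0,0,0]]]'|sed -n 1,4p;python3 -m jog '[[[0,0,0.003],[0,0,0]],[[0,0,0.003],[0,0,0]]]'|sed -n 1,4p
```

```text
clock: 15.1
position: [0.5553, 0.0261, 0.1484]
eef_rot: [0.783, 0.622, 0.0, -0.001]
contact_force: [-1.6, -0.3, 10.1]
clock: 15.35
position: [0.5553, 0.026, 0.1484]
eef_rot: [0.783, 0.622, 0.0, -0.001]
contact_force: [-3.3, 0.4, 12.4]
```

```bash
python3 -m jog '[[[0,0,0.0035],[0,0,0]],[[0,0,0.0035],[0,0,0]]]'|sed -n 1,4p;python3 -c "
from h import *
for i in range(4): optics.get_image('top');s=bot.read_state();print(s['contact_force'].round(1),s['position'].round(4))"
```

```text
clock: 15.6
position: [0.5552, 0.026, 0.1483]
eef_rot: [0.783, 0.622, 0.001, -0.001]
contact_force: [-3.1, 1.1, 13.3]
[-3.3 -0.1 13.7] [0.5553 0.026  0.1484]
[-3.3  0.6 13.4] [0.5552 0.026  0.1483]
[-3.1 -0.4 13. ] [0.5553 0.026  0.1484]
[-3.6  0.4 13.6] [0.5553 0.026  0.1484]
```

Steady at 13.4 N, and the wedge no longer yields (only 0.5 mm more than before). It's locked, so I'll lift off.

```bash
python3 -m jog '[[[0,0,-0.02],[0,0,0]],[[0,0,-0.08],[0,0,0]],[[0,0,-0.15],[0,0,0]],[[0,0,-0.22],[0,0,0]],[[0,0,-0.22],[0,0,0]],[[0,0,-0.22],[0,0,0]],[[0,0,-0.22],[0,0,0]]]'
python3 - <<'E'
from h import *
d=grab('wrist','w11');s=grab('scene','s11');s0=load('scene0')
for n in('w10','w11'):
    d=load(n);C=cloud(d);m=(d['img'][...,0].astype(int)-d['img'][...,2]>60);m[:150]=0;m[:,:270]=0;m[:,350:]=0
    P=C[m];P=P[(P[:,2]<.165)&(P[:,2]>.13)];print(n,len(P),np.percentile(P[:,2],[50,75,90]).round(4))
    y=cv2.inRange(cv2.cvtColor(d['img'],cv2.COLOR_BGR2HSV),(20,150,100),(33,255,255))>0;P=C[y];P=P[(abs(P[:,2]-.074)<.008)&(abs(P[:,0]-.565)<.05)]
    a=np.radians(-13.2);print(' jaw x',np.percentile((P[:,:2]-[.5978,.0149])@[np.cos(a),np.sin(a)],[90,98]).round(4))
df=cv2.absdiff(s['img'],s0['img']).max(2)
print('jar',df[290:340,335:380].mean(),'vial',df[262:302,410:432].mean())
a=cv2.resize(d['img'][110:270,250:430],None,fx=2.2,fy=2.2);b=cv2.resize(s['img'][160:320,250:440],None,fx=2.2,fy=2.2)
cv2.imwrite('pics/c11.png',np.hstack([a,b])[:,:800])
E
```

```text
clock: 16.68
position: [0.5545, 0.0258, 0.2353]
eef_rot: [0.783, 0.622, -0.0, -0.002]
contact_force: [-0.2, -0.3, 0.6]
grip_width: -0.0001
w10 1452 [0.1378 0.1382 0.1386]
 jaw x [-0.0214 -0.0205]
w11 1267 [0.1372 0.1377 0.1381]
 jaw x [-0.0212 -0.0204]
jar 6.027555555555556 vial 5.447727272727272
```

View pics/c11.png

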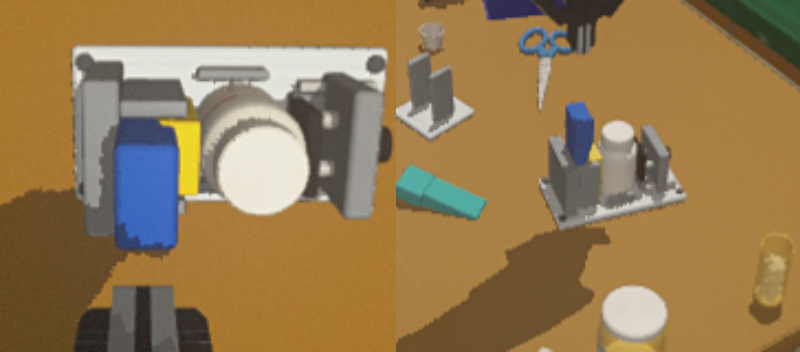

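The wedge stays locked upright, the bottle is between jaw and pad, the gripper is clear, and the jar, vial and cup are where they were.

```bash
python3 -c "
from plant import workorder; print(workorder.hand_in())"
```

```text
the job is handed in; nothing more can be done
None
```

The job is handed in at about 17 s of the 56 s allowed. The blue wedge stands in the slot, flat face to the back wall and slope against the yellow jaw, and it appears locked on the bottle. I let go of it while it was loose, then pressed it down with shut fingers in small steps.

**What the last checks showed:**
- **First press:** force rose from about 2 N to 12–13 N as the wedge sank about 20 mm and the jaw slid about 4.6 mm to the bottle.
- **Second press:** held steady at about 13.4 N, a little over your 12 N. The wedge sank only about 0.5 mm more and stayed down after I lifted off.
- **Surroundings:** by before/after pictures the jar and vial had not moved. The cup I judged only by eye. The gripper was touching nothing.

**What was not confirmed:** I could not measure the grip on the bottle. Your figures for a 12–13 N push give roughly 13–20 N. The pad travel I could infer, about 1.2 mm, gives only about 10 N from the pad spring. That is right at the 10 N "tight" limit, and the two figures do not quite agree.

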